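# Take the wound bobbin off the coil winder

### The arm

A 6-joint arm with a two-finger parallel gripper is mounted at the origin on the work surface. World frame = base frame: x ahead of the robot, y to its left, z up, the work surface at z = 0. Lengths are in m, angles in rad, forces in N, time in s.
With the tool pointing down it reaches from about 0.35 to 0.925 m from the base axis. Payload 6.4 kg.
Tool frame: the origin (TCP) lies midway between the tips of the shut fingers; the grasp point (between the pads) lies 19 mm behind it; z points along the fingers, y is the line along which they close (so a half turn about z gives the same grasp; the last joint's range is limited). The gripper opens to 85 mm and grips with 20 to 120 N. Pads are 22 mm wide; open, the fingers measure 114 mm over their backs; the gripper's body (76 mm by 85 mm) begins 54 mm behind the grasp point. The pads swing forward as they close: fully open they stand 13 mm farther back than shut.
Start: joints at [0.988, 0.245, 1.558, -0, 1.339, -0.174], TCP at [0.258, 0.596, 0.231] pointing down, gripper open.
Joint ranges: [-3.13, 3.13], [-1.02, 2.26], [0.13, 2.54], [-0.95, 4.09], [0.21, 2.88], [-2.74, 2.74]. Speed limits (rad/s): [2.57, 2.57, 3.14, 3.14, 3.14, 3.14].

### API

Orientations are given as a unit quaternion [x, y, z, w].
In Python, from station import robot gives the robot as it stands.
- The arm moves only by the tool arm_command, never from a script. Its argument "steps" is a list of rows, each a list of 7 numbers: the shift along the tool's x, y, z in cm, then the turn, a rotation vector about the tool's x, y, z in rad, then the closure, from 0 (fully open) to 1 (shut). A call has 1 to 5 rows; each row is the pose to reach, as a shift and turn from the pose commanded when the call began, along the tool's axes at that moment; what a row does not reach only later rows make up. A row lasts 1/12 s, in which the tool goes at most 41.7 mm and 7.16 degrees, less where a joint would pass 70% of its speed; a pose out of reach is approached as far as the arm can. A call with a gripper value outside its range is refused whole. The fingers move at their own pace and stop on an object; "newtons" is the grip in N (left out, the last holds). Time passes only in rows, so rows that repeat a pose let the fingers close. It gives the time, the measured TCP pose, the force, the opening and the grip force at its end, in the units of the state.
- robot.state(): the state, without advancing time (a new reading comes with each control period).
- robot.snapshot(name): name is "scene" or "top" or "wrist"; returns (picture, depth): 420x560x3 uint8, red, green, blue; 420x560 float32, m along the optical axis (not along the pixel's ray), 0 where there is no reading.
- robot.camera_model(name): a dict with "camera_matrix" (3x3 intrinsics, pixels), "R" (3x3) and "t" (3): a world point X has camera coordinates R X + t. Camera axes: x right, y down, z forward; pixel columns grow to the right and rows downward; lengths in m; the calibration is good to about 2 mm. A picture is of the moment at which its call begins: read the wrist's pose just before it. camera_model takes no time and is no camera call; for the wrist camera it gives the pose at the moment of the call.
- robot.close_job(): hands the job in; it is judged then, once.
The state is a dict: "time_s": time; "joint_positions": joint angles; "qd": joint speeds; "joint_torque": joint torques, N m; "tcp_pos": TCP position; "tcp_rot": TCP orientation; "ft_force": force on the tool from outside, world axes, zero at the start; "torque": the same for the moment, N m; "width": opening from 0.0 (shut) to 1.0 (fully open); "grasp_force": force on a finger pad.
Only numpy, scipy, OpenCV 4.12 (cv2) and the standard library are available. Lean on these libraries where they do the work, as an engineer would, in place of code of your own. Each camera call takes 0.05 s, during which the arm holds its last target. There are 200 camera calls.

### The job

Turn the coil winder's speed knob anticlockwise to its off stop. Only then slide the wound bobbin straight up off the spindle, keep it upright, and set it down gently (lowered, not dropped), flat in the empty one of the two shallow bins, and leave it there. Leave the finished bobbin in the other bin and the things standing around undisturbed.

Things in the scene. Friction and masses are not known exactly. Their poses are not given: they have to be found in the camera images.
- winder: Grey bench coil winder, fixed: a box 130 (x) by 270 (y) by 40 mm high. Origin: centre of its underside, z up; its front faces its -x. At its y = +70 mm an aluminium flange (diameter 90, top 50 mm above the table) carries the upright spindle; at y = -70 mm a square pod (100 by 100, top 70 mm above the table) carries the speed knob. Place and yaw vary.
- spindle_top (a point): Top of the bare steel spindle, 134 mm above the table: diameter 16 mm, 84 mm long above the flange, vertical. At the start it stands through the bobbin and shows 10 mm above its neck.
- bobbin: Bobbin to take off, on the winder's flange: grey plastic wound with copper wire, 0.3 to 0.5 kg, 74 mm high, bore 22 mm. Flanges 84 mm across at 0-6 and 38-44 mm height, winding 72 mm across between; above them a plain round neck 40 mm across (44-74 mm), the place to grip. Origin: centre of its underside, z up its axis. Must rise over 84 mm to clear the spindle (3 mm play all round).
- speed_knob (a joint): Angle of the speed knob (rad): 0 = off, at the end stop fully anticlockwise seen from above; it grows clockwise and stays where it is left. It starts between 0.7 and 1.4. Light friction (0.03 N m).
- speed_knob_grip (a point): On the knob's vertical axis, at grip height 107 mm above the table. Black knob: disc 60 mm across (top 23 mm below this point) with an upright bar 57 mm long, 14 mm thick, its top 7 mm above this point. The frame turns with the knob, bar along x. At 0 the bar lies along the winder's x, the white line on its end pointing to the white tick at the winder's front (-x).
- bin_free: The empty one of two alike shallow square white plastic bins, fixed to the table: 120 by 120 mm outside, 32 mm high, walls and floor 5 mm thick (inside 110 by 110 mm). Origin at the centre of its underside. The two bins may lie either way round.
- bin_used: The other bin, alike, in which the finished bobbin stands. Origin at the centre of its underside.
- finished: A finished bobbin, exactly like the first, standing in the other bin. Origin at the centre of its underside. Leave it alone.
- glue: White glue bottle standing on the table beyond the work, 44 mm across, 130 mm high; origin at the centre of its underside. Leave it alone.
- spray: Aluminium spray can standing on the table to the left of the winder, 58 mm across, 150 mm high; origin at the centre of its underside. Leave it alone.
- driver: Screwdriver with a dark wooden handle lying on the table on the robot's side of the bins, 190 mm long, 26 mm thick, along its own x; origin at its middle on the table. Leave it alone.
Mind the look-alikes: they are no part of the job. What is shaped like the bobbin but black or purple is not meant.

How it is judged:
By the outcome, as a careful person would: the job done as asked, in the order asked, and still so for the second after the job is handed in, with the robot touching nothing.
It also fails if it takes over 64 s, if anything falls off the work surface, if the arm or the gripper's body presses on something with over 40 N, if the wrist force passes 120 N, or if a joint passes its speed limit or range.

## Working session

There is one attempt and no reset: what is moved stays moved. The work goes in short steps, Python scripts to look and compute and a tool call to move; the robot and the scene stay as the last step left them, time stands still between calls to the robot, and variables do not carry over. Pictures are saved under pics/ and viewed, at most 10 in all, crops included, and the job is handed in when it is done.

Besides the shell and the picture viewer there is one more tool, called by a JSON object that holds its "op" and its "data", one argument or row to a line. arm_command: Moves the arm, as the interface text tells. Its arguments: {"type":"object","properties":{"steps":{"type":"array"},"newtons":{"type":"number"}},"required":["steps"]}

```bash
mkdir -p pics; ls
python3 - <<'E'
from station import robot
import cv2,numpy as np
s=robot.state();print(s)
for n in("scene","top"):
    p,d=robot.snapshot(n);m=robot.camera_model(n);print(n,m)
    cv2.imwrite(f"pics/{n}0.png",p[:,:,::-1]);np.savez(f"{n}0.npz",p=p,d=d,K=m["camera_matrix"],R=m["R"],t=m["t"])
E
```

```text
pics
{'time_s': 0.0, 'joint_positions': array([ 9.87867768e-01,  2.45801036e-01,  1.55903374e+00, -6.77379319e-06,
        1.33866792e+00, -1.74113994e-01]), 'qd': array([ 0.00046115,  0.00075616,  0.00048821, -0.00150046, -0.00092867,
        0.00103221]), 'joint_torque': array([-6.48860259e-05, -4.29511786e+01, -3.26126289e+01, -1.40284110e-04,
        5.46916301e-03,  2.42411181e-05]), 'tcp_pos': array([0.25808194, 0.5959605 , 0.23017805]), 'tcp_rot': array([ 2.02985959e-01,  9.79181183e-01, -8.88633942e-04, -3.49862576e-04]), 'ft_force': array([ 0.07815981,  0.3653487 , -0.71112962]), 'torque': array([0.02784219, 0.02622652, 0.02880969]), 'grasp_force': 0.0, 'width': 0.997457409667348}
scene {'camera_matrix': array([[420.39807283,   0.        , 276.91838625],
       [  0.        , 420.39807283, 207.4462335 ],
       [  0.        ,   0.        ,   1.        ]]), 'R': array([[-0.83072956,  0.55653995, -0.012316  ],
       [ 0.43426424,  0.63405316, -0.63983682],
       [-0.34828575, -0.53687976, -0.7684121 ]]), 't': array([ 0.43578322, -0.20310003,  1.35552785])}
top {'camera_matrix': array([[387.7208331 ,   0.        , 278.1839275 ],
       [  0.        , 387.7208331 , 206.18353517],
       [  0.        ,   0.        ,   1.        ]]), 'R': array([[-0.02514645, -0.9994621 , -0.02105163],
       [-0.9974064 ,  0.02650422, -0.06691787],
       [ 0.06743983,  0.01931429, -0.99753638]]), 't': array([0.09343139, 0.5390131 , 0.97088609])}
```

View pics/scene0.png

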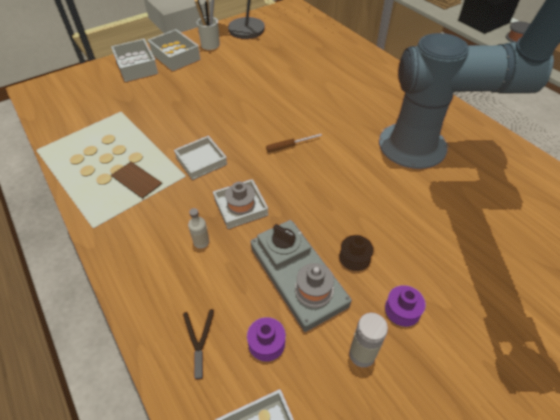

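View pics/top0.png

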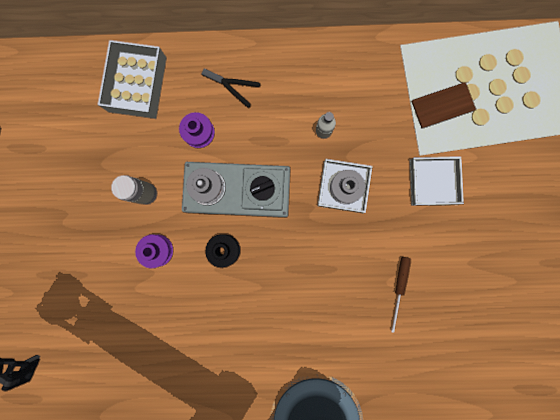

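The top view shows the wound bobbin on the winder spindle at (207,187). The knob is at (263,188), the finished bobbin in its bin at (345,186), and the empty bin at (437,181). The purple ones at (197,129) and (154,251) and the black one at (222,250) are look-alikes. The one meant is grey and copper, on the winder flange. Next I'll measure and make an enlarged crop.

```bash
cat > h.py <<'E'
import numpy as np,cv2
def load(n):
    z=np.load(n); return z
def cloud(z):
    h,w=z['d'].shape; u,v=np.meshgrid(np.arange(w),np.arange(h))
    r=np.stack([u,v,np.ones_like(u)],-1)@np.linalg.inv(z['K']).T
    return (r*z['d'][...,None]-z['t'])@z['R']
def ray(z,u,v,h):
    d=z['R'].T@np.linalg.inv(z['K'])@np.array([u,v,1.]); c=-z['R'].T@z['t']
    return c+d*(h-c[2])/d[2]
E
python3 - <<'E'
from h import *
z=load('top0.npz');P=cloud(z);p=z['p']
def box(u0,v0,u1,v1,lo,hi):
    s=P[v0:v1,u0:u1].reshape(-1,3); d=z['d'][v0:v1,u0:u1].ravel()
    return s[(d>0)&(s[:,2]>lo)&(s[:,2]<hi)]
def rect(n,q): print(n,len(q),np.round(q.mean(0),4),cv2.minAreaRect((q[:,:2]*1000).astype(np.float32)))
print('table',np.median(box(330,230,380,300,-.1,.1)[:,2]))
rect('winder',box(175,155,298,225,.03,.045))
rect('pod',box(235,155,298,225,.06,.075))
rect('knobbar',box(235,155,298,225,.100,.13))
rect('disc',box(235,155,298,225,.078,.09))
for n,lo,hi in(('spindle',.128,.145),('neck',.118,.128),('flange',.085,.1)): rect(n,box(175,155,232,225,lo,hi))
rect('usedbin',box(312,155,378,218,.025,.036)); rect('finneck',box(312,155,378,218,.07,.09))
rect('freebin',box(400,150,470,212,.025,.036));rect('freefloor',box(400,150,470,212,.002,.012))
rect('glue',box(310,105,340,140,.05,.2));rect('spray',box(105,170,160,208,.1,.2))
rect('driver',box(380,250,420,335,.01,.05))
c=p[150:222,100:475]; cv2.imwrite('pics/crop.png',cv2.resize(p[155:222,175:300,::-1],None,fx=6,fy=6,interpolation=cv2.INTER_CUBIC))
E
```

```text
table 0.00016147724558806213
winder 2606 [0.5828 0.1941 0.0394] ((586.8952026367188, 185.27462768554688), (270.30572509765625, 130.58641052246094), 85.8124008178711)
pod 868 [0.5795 0.1147 0.0701] ((581.5538940429688, 115.2451171875), (99.86882019042969, 100.33612823486328), 85.81321716308594)
knobbar 156 [0.5808 0.1149 0.1128] ((581.5325927734375, 115.3930435180664), (14.375356674194336, 55.99320602416992), 21.114299774169922)
disc 350 [0.58   0.114  0.0832] ((578.517333984375, 111.92607116699219), (73.72142791748047, 76.66423034667969), 71.22234344482422)
spindle 39 [0.591  0.2543 0.1321] ((588.5046997070312, 252.92282104492188), (21.815683364868164, 14.211926460266113), 23.18865394592285)
neck 174 [0.5914 0.2537 0.1233] ((591.5235595703125, 254.04942321777344), (38.17723083496094, 37.63243865966797), 42.62425994873047)
flange 699 [0.5904 0.2526 0.0937] ((591.8841552734375, 255.10452270507812), (82.86849212646484, 82.01630401611328), 63.51393127441406)
usedbin 415 [ 0.5891 -0.0929  0.0312] ((588.1256103515625, -91.36627960205078), (120.50130462646484, 120.1823501586914), 79.5373306274414)
finneck 160 [ 0.584  -0.0951  0.0784] ((584.1829833984375, -95.30310821533203), (38.21810531616211, 37.656646728515625), 70.9205093383789)
freebin 452 [ 0.5964 -0.3257  0.031 ] ((594.6393432617188, -324.2222595214844), (121.47532653808594, 119.68536376953125), 89.0451431274414)
freefloor 2077 [ 0.5965 -0.3266  0.005 ] ((598.43798828125, -326.2774658203125), (180.0748748779297, 159.3531494140625), 88.17247009277344)
glue 322 [ 0.7303 -0.0417  0.0945] ((733.3499755859375, -42.872737884521484), (42.628047943115234, 36.767173767089844), 73.53582000732422)
spray 679 [0.5823 0.4166 0.141 ] ((583.0999145507812, 421.7655334472656), (54.70877456665039, 55.43806076049805), 4.367312908172607)
driver 496 [ 0.3397 -0.2235  0.0212] ((312.04571533203125, -217.63719177246094), (26.240581512451172, 188.91598510742188), 76.14186096191406)
```

View pics/crop.png

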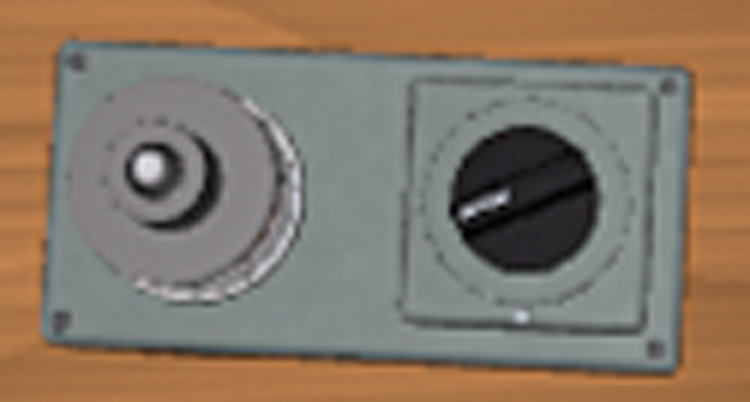

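The crop shows the grey bobbin with the spindle tip at crop (155,170). The knob bar's white line is at (485,207) and the tick at (521,317), so the knob is about 1.13 rad clockwise of off. The measured sizes agree with those given: winder 270x130, bar 56x14, neck 38. I'll move above the knob and align with the bar.

{"op": "arm_command", "data": {
  "steps": [
    [-3.3,-2.1,0,0,0,0,0],
    [-6.5,-4.2,0,0,0,0,0],
    [-9.8,-6.3,0,0,0,0,0],
    [-13,-8.35,0,0,0,0,0],
    [-16.3,-10.4,0,0,0,0,0]
  ]
}}

```text
time_s: 0.52
tcp_pos: [0.3668, 0.4346, 0.2308]
tcp_rot: [0.203, 0.979, -0.0, -0.0]
ft_force: [0.6, -0.4, -0.1]
width: 1.0
grasp_force: 0.0
```

{"op": "arm_command", "data": {
  "steps": [
    [-3.3,-2.1,0,0,0,0,0],
    [-6.5,-4.2,0,0,0,0,0],
    [-9.8,-6.3,0,0,0,0,0],
    [-13,-8.35,0,0,0,0,0],
    [-16.3,-10.4,0,0,0,0,0]
  ]
}}

```text
time_s: 0.93
tcp_pos: [0.4752, 0.2743, 0.231]
tcp_rot: [0.203, 0.979, -0.0, -0.0]
ft_force: [1.0, 0.6, 0.9]
width: 1.0
grasp_force: 0.0
```

{"op": "arm_command", "data": {
  "steps": [
    [-3.3,-2.1,0,0,0,0,0],
    [-6.5,-4.2,0,0,0,0,0],
    [-9.8,-6.3,0,0,0,0,0],
    [-13,-8.35,0,0,0,0,0],
    [-16.2,-10.4,0,0,0,0,0]
  ]
}}

```text
time_s: 1.35
tcp_pos: [0.5826, 0.1144, 0.2309]
tcp_rot: [0.203, 0.979, -0.0, -0.0]
ft_force: [1.5, 0.7, -0.2]
width: 0.999
grasp_force: 0.0
```

{"op": "arm_command", "data": {
  "steps": [
    [0,0,0,0,0,0.1,0],
    [0,0,0,0,0,0.2,0],
    [0,0,0,0,0,0.3,0],
    [0,0,0,0,0,0.4,0]
  ]
}}

```text
time_s: 1.68
tcp_pos: [0.582, 0.1157, 0.2306]
tcp_rot: [0.396, 0.918, -0.0, -0.001]
ft_force: [0.2, -0.7, -0.4]
width: 1.006
grasp_force: 0.0
```

{"op": "arm_command", "data": {
  "steps": [
    [0,0,0,0,0,0.1,0],
    [0,0,0,0,0,0.2,0],
    [0,0,0,0,0,0.3,0],
    [0,0,0,0,0,0.39,0],
    [0,0,0,0,0,0.39,0]
  ]
}}

```text
time_s: 2.1
tcp_pos: [0.5818, 0.1162, 0.2307]
tcp_rot: [0.565, 0.825, -0.0, -0.0]
ft_force: [0.1, 0.1, 0.6]
width: 1.004
grasp_force: 0.0
```

```bash
cat >> h.py <<'E'
from scipy.spatial.transform import Rotation as Ro
def delta(s,x,y,zz,yawdeg):
    # target: pointing down, tool y axis along yawdeg; returns shift (cm, tool axes), rotvec
    R=Ro.from_quat(s['tcp_rot']); a=np.radians(yawdeg)
    Y=np.array([np.cos(a),np.sin(a),0]);Z=np.array([0,0,-1.]);T=Ro.from_matrix(np.stack([np.cross(Y,Z),Y,Z],1))
    return np.round(R.inv().apply(np.array([x,y,zz])-s['tcp_pos'])*100,2),np.round((R.inv()*T).as_rotvec(),3)
E
cat > w.py <<'E'
import sys
from h import *
from station import robot
def snap(name):
    m=robot.camera_model('wrist');s=robot.state();p,d=robot.snapshot('wrist')
    cv2.imwrite(f'pics/{name}.png',p[:,:,::-1]);np.savez(f'{name}.npz',p=p,d=d,K=m["camera_matrix"],R=m["R"],t=m["t"]);return s
E
python3 - <<'E'
from w import *
s=snap('w1');print({k:np.round(s[k],3) for k in('time_s','tcp_pos','tcp_rot','joint_positions','width','ft_force')})
print(delta(s,.5815,.1153,.091,21.1))
z=load('w1.npz');P=cloud(z)
for n,lo,hi in(('bar',.100,.118),('spindle',.129,.145),('neck',.118,.128)):
    q=P[(z['d']>0)&(P[...,2]>lo)&(P[...,2]<hi)]
    q=q[np.hypot(q[:,0]-.586,q[:,1]-.185)<.14]
    if n=='bar': q=q[q[:,1]<.16]
    else: q=q[q[:,1]>.2]
    if len(q): print(n,len(q),q.mean(0),cv2.minAreaRect((q[:,:2]*1000).astype(np.float32)))
E
```

```text
{'time_s': np.float64(2.1), 'tcp_pos': array([0.582, 0.116, 0.231]), 'tcp_rot': array([ 0.565,  0.825, -0.   , -0.   ]), 'joint_positions': array([ 0.006,  0.115,  1.707,  0.   ,  1.321, -0.364]), 'width': np.float64(1.004), 'ft_force': array([0.134, 0.149, 0.617])}
(array([-0.08, -0.05, 13.97]), array([-0.001, -0.   ,  0.002]))
bar 1069 [0.5807839  0.12186413 0.11292751] ((581.2310791015625, 120.12605285644531), (13.340225219726562, 55.80669021606445), 21.442415237426758)
spindle 472 [0.59172174 0.25834619 0.13226817] ((592.2763061523438, 258.9072265625), (15.376241683959961, 15.223012924194336), 75.95096588134766)
neck 2190 [0.59155261 0.25853997 0.12316157] ((592.0195922851562, 258.87481689453125), (38.893272399902344, 39.193538665771484), 37.41018295288086)
```

Run:
```python
from h import *
for f in('scene0.npz','top0.npz','w1.npz'):
    z=load(f);P=cloud(z);ok=z['d']>0
    def r(n,lo,hi,c,rad):
        q=P[ok&(P[...,2]>lo)&(P[...,2]<hi)&(np.hypot(P[...,0]-c[0],P[...,1]-c[1])<rad)]
        if len(q)>8:
            (a,b),wh,an=cv2.minAreaRect((q[:,:2]*1000).astype(np.float32));print(f,n,len(q),np.round([a,b,*wh,an],1),'z',np.round(np.median(q[:,2]),4))
    r('bartop',.109,.118,(.5815,.118),.05); r('necktop',.121,.1265,(.592,.256),.04);r('pod',.066,.073,(.5815,.118),.09);r('bobflange',.09,.097,(.592,.256),.06)
    r('freerim',.029,.036,(.595,-.325),.1)
z=load('w1.npz');print(np.median(cloud(z)[...,2]),cloud(z)[10:411:100,10:551:180,2])
```

```text
scene0.npz bartop 121 [584.6 117.4  15.2  56.9  22.5] z 0.1128
scene0.npz necktop 152 [594.1 256.7  39.   37.9  44.7] z 0.123
scene0.npz pod 589 [584.6 117.9 101.4  99.3  85. ] z 0.0691
scene0.npz bobflange 625 [595.1 257.3  82.2  82.5   3.7] z 0.093
scene0.npz freerim 178 [ 597.7 -320.5  125.3  119.9   89.6] z 0.031
top0.npz bartop 144 [581.5 115.4  13.9  56.   22.1] z 0.1136
top0.npz necktop 149 [591.5 254.1  38.2  37.5  43.7] z 0.1235
top0.npz pod 708 [581.5 115.3  99.8  99.9  85.8] z 0.0696
top0.npz bobflange 670 [591.9 255.1  82.9  81.9  62.1] z 0.0937
top0.npz freerim 369 [ 594.7 -324.3  121.5  119.6   88.9] z 0.0319
w1.npz bartop 1038 [581.2 120.1  13.2  55.7  21.6] z 0.1132
w1.npz necktop 2050 [592.1 258.9  39.   39.   35.5] z 0.1233
w1.npz pod 4255 [581.7 119.7  99.8  99.7  85.7] z 0.0693
w1.npz bobflange 5840 [594.3 253.4  83.7  71.8  21. ] z 0.0935
0.0004928690102808894 [[ 2.22780187e-04  5.40232628e-02  1.22616811e-01 -1.80888783e-04]
 [-6.68118984e-04 -7.52867030e-04  3.92619178e-02 -8.45089657e-04]
 [-9.08808316e-05 -6.10617500e-04 -8.43642091e-04  1.42720867e-02]
 [-4.91360578e-04  2.18430952e-02 -1.67547806e-03 -2.10276274e-05]
 [ 3.15644660e-01  3.21560118e-01  3.19884125e-01  3.16018799e-01]]
```

View pics/w1.png

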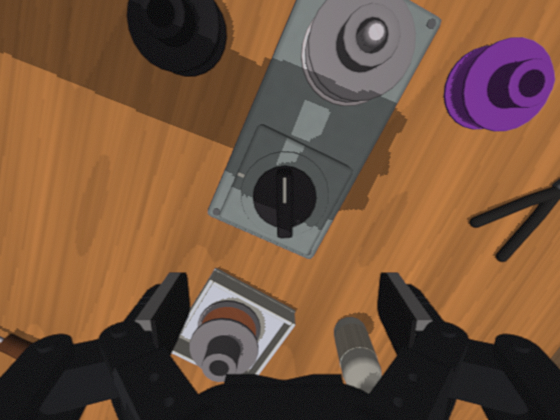

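The wrist view shows the knob bar centred between the fingers at (285,200), the white line towards the bobbin. The three views agree within 3 mm, so I'll use the mean. I'll descend, then close lightly.

{"op": "arm_command", "data": {
  "steps": [
    [0.1,0.1,3.5,0,0,0,0],
    [0.1,0.1,7,0,0,0,0],
    [0.1,0.1,10.5,0,0,0,0],
    [0.1,0.1,13.0,0,0,0,0],
    [0.1,0.1,13.9,0,0,0,0]
  ],
  "newtons": 25
}}

```text
time_s: 2.57
tcp_pos: [0.5793, 0.1174, 0.0872]
tcp_rot: [0.563, 0.826, -0.002, -0.004]
ft_force: [-1.8, 0.7, -0.9]
width: 1.002
grasp_force: 0.0
```

{"op": "arm_command", "data": {
  "steps": [
    [0,0,0,0,0,0,0.4],
    [0,0,0,0,0,0,0.7],
    [0,0,0,0,0,0,1],
    [0,0,0,0,0,0,1],
    [0,0,0,0,0,0,1]
  ]
}}

```text
time_s: 2.98
tcp_pos: [0.584, 0.1175, 0.0943]
tcp_rot: [0.564, 0.826, 0.001, 0.001]
ft_force: [0.0, -1.2, -0.6]
width: 0.295
grasp_force: 0.0
```

{"op": "arm_command", "data": {
  "steps": [
    [0,0,0,0,0,0,1],
    [0,0,0,0,0,0,1],
    [0,0,0,0,0,0,1],
    [0,0,0,0,0,0,1],
    [0,0,0,0,0,0,1]
  ]
}}

```text
time_s: 3.4
tcp_pos: [0.5825, 0.1171, 0.0939]
tcp_rot: [0.564, 0.826, -0.001, -0.0]
ft_force: [-6.6, -1.5, 8.1]
width: 0.159
grasp_force: 27.1
```

{"op": "arm_command", "data": {
  "steps": [
    [0,0,0,0,0,-0.1,1],
    [0,0,0,0,0,-0.2,1],
    [0,0,0,0,0,-0.3,1],
    [0,0,0,0,0,-0.4,1],
    [0,0,0,0,0,-0.5,1]
  ]
}}

```text
time_s: 3.82
tcp_pos: [0.5825, 0.1171, 0.0939]
tcp_rot: [0.34, 0.94, -0.001, -0.0]
ft_force: [-6.1, -2.2, 9.2]
width: 0.154
grasp_force: 27.2
```

{"op": "arm_command", "data": {
  "steps": [
    [0,0,0,0,0,-0.1,1],
    [0,0,0,0,0,-0.2,1],
    [0,0,0,0,0,-0.3,1],
    [0,0,0,0,0,-0.4,1],
    [0,0,0,0,0,-0.5,1]
  ]
}}

```text
time_s: 4.23
tcp_pos: [0.5824, 0.1171, 0.0938]
tcp_rot: [0.097, 0.995, -0.0, -0.001]
ft_force: [-6.6, -2.5, 9.2]
width: 0.156
grasp_force: 27.2
```

{"op": "arm_command", "data": {
  "steps": [
    [0,0,0,0,0,-0.05,1],
    [0,0,0,0,0,-0.09,1],
    [0,0,0,0,0,-0.12,1],
    [0,0,0,0,0,-0.12,1]
  ]
}}

```text
time_s: 4.57
tcp_pos: [0.5824, 0.1171, 0.0939]
tcp_rot: [0.039, 0.999, -0.001, -0.001]
ft_force: [-6.6, -2.6, 7.7]
width: 0.161
grasp_force: 27.2
```

Run:
```python
from w import *
s=robot.state();print({k:np.round(s[k],3) for k in('time_s','tcp_pos','torque','ft_force','grasp_force','width','joint_positions')})
y=Ro.from_quat(s['tcp_rot']).as_matrix()[:,1];print(np.degrees(np.arctan2(y[1],y[0])))
```

```text
{'time_s': np.float64(4.567), 'tcp_pos': array([0.582, 0.117, 0.094]), 'torque': array([-0.26 ,  0.97 ,  0.008]), 'ft_force': array([-6.554, -2.643,  7.684]), 'grasp_force': np.float64(27.184), 'width': np.float64(0.161), 'joint_positions': array([ 8.000e-03,  2.780e-01,  1.790e+00, -1.000e-03,  1.076e+00,
       -1.485e+00])}
85.56807132023413
```

{"op": "arm_command", "data": {
  "steps": [
    [0,0,0,0,0,-0.02,1],
    [0,0,0,0,0,-0.04,1],
    [0,0,0,0,0,-0.06,1],
    [0,0,0,0,0,-0.06,1]
  ]
}}

```text
time_s: 4.9
tcp_pos: [0.5828, 0.117, 0.094]
tcp_rot: [0.01, 1.0, -0.0, -0.0]
ft_force: [-4.6, -2.4, 7.8]
width: 0.157
grasp_force: 43.4
```

Run:
```python
from w import *
s=robot.state();print({k:np.round(s[k],3) for k in('time_s','tcp_pos','torque','ft_force','grasp_force','width','joint_positions')})
y=Ro.from_quat(s['tcp_rot']).as_matrix()[:,1];print(np.degrees(np.arctan2(y[1],y[0])))
```

```text
{'time_s': np.float64(4.9), 'tcp_pos': array([0.583, 0.117, 0.094]), 'torque': array([-0.386,  0.84 , -0.649]), 'ft_force': array([-4.648, -2.435,  7.814]), 'grasp_force': np.float64(43.38), 'width': np.float64(0.157), 'joint_positions': array([ 0.008,  0.278,  1.789, -0.   ,  1.075, -1.542])}
88.82464956929603
```

The stop is reached (torque −0.65 N m). I'll release, rise, and check the knob.

{"op": "arm_command", "data": {
  "steps": [
    [0,0,0,0,0,0.04,1],
    [0,0,0,0,0,0.04,0.5],
    [0,0,0,0,0,0.04,0],
    [0,0,0,0,0,0.04,0],
    [0,0,0,0,0,0.04,0]
  ]
}}

```text
time_s: 5.32
tcp_pos: [0.5827, 0.1176, 0.0923]
tcp_rot: [0.029, 1.0, 0.0, 0.0]
ft_force: [0.3, 0.0, -0.2]
width: 0.719
grasp_force: 0.0
```

{"op": "arm_command", "data": {
  "steps": [
    [0,0,0,0,0,0,0],
    [0,0,-3,0,0,0,0],
    [0,0,-6.5,0,0,0,0],
    [0,0,-10,0,0,0,0],
    [0,0,-14,0,0,0,0]
  ]
}}

```text
time_s: 5.73
tcp_pos: [0.5817, 0.1175, 0.2324]
tcp_rot: [0.029, 1.0, -0.0, -0.001]
ft_force: [1.2, -0.2, 0.7]
width: 0.998
grasp_force: 0.0
```

{"op": "arm_command", "data": {
  "steps": [
    [-0.2,3.5,0,0,0,0,0],
    [-0.4,7,0,0,0,0,0],
    [-0.6,10.5,0,0,0,0,0],
    [-0.7,14,0,0,0,0,0],
    [-0.7,14,0,0,0,0,0]
  ]
}}

```text
time_s: 6.15
tcp_pos: [0.5974, 0.262, 0.2321]
tcp_rot: [0.027, 1.0, 0.001, 0.0]
ft_force: [0.1, 1.1, -0.6]
width: 1.0
grasp_force: 0.0
```

{"op": "arm_command", "data": {
  "steps": [
    [0,0,0,0,0,0,0],
    [0,0,0,0,0,0,0]
  ]
}}

```text
time_s: 6.32
tcp_pos: [0.5978, 0.2566, 0.2319]
tcp_rot: [0.029, 1.0, -0.0, -0.0]
ft_force: [0.4, -0.8, 1.0]
width: 1.003
grasp_force: 0.0
```

Run:
```python
from w import *
s=snap('w2');print({k:np.round(s[k],3) for k in('time_s','tcp_pos','tcp_rot','width','ft_force')})
p,d=robot.snapshot('top');m=robot.camera_model('top');np.savez("top1.npz",p=p,d=d,K=m["camera_matrix"],R=m["R"],t=m["t"])
for f in('top1.npz','w2.npz'):
    z=load(f);P=cloud(z);ok=z['d']>0
    def r(n,lo,hi,c,rad):
        q=P[ok&(P[...,2]>lo)&(P[...,2]<hi)&(np.hypot(P[...,0]-c[0],P[...,1]-c[1])<rad)]
        if len(q)>8:
            (a,b),wh,an=cv2.minAreaRect((q[:,:2]*1000).astype(np.float32));print(f,n,len(q),np.round([a,b,*wh,an],1),'z',np.round(np.median(q[:,2]),4))
    r('bartop',.109,.118,(.5815,.118),.05); r('necktop',.121,.1265,(.592,.256),.04);r('spin',.129,.137,(.592,.256),.03);r('pod',.066,.073,(.5815,.118),.09);r('bobflange',.09,.097,(.592,.256),.06)
print(delta(s,.5925,.2566,.097,85.7))
```

```text
{'time_s': np.float64(6.317), 'tcp_pos': array([0.598, 0.257, 0.232]), 'tcp_rot': array([ 0.029,  1.   , -0.   , -0.   ]), 'width': np.float64(1.003), 'ft_force': array([ 0.403, -0.794,  0.977])}
top1.npz bartop 142 [581.8 115.3  13.9  54.5  86. ] z 0.1136
top1.npz necktop 87 [591.1 249.   35.   26.6  10. ] z 0.1237
top1.npz spin 35 [591.7 253.9  14.9  12.8  27.7] z 0.1333
top1.npz pod 704 [581.5 115.5  99.4  99.8  85.8] z 0.0698
top1.npz bobflange 307 [587.8 239.2  50.   79.   81.7] z 0.0937
w2.npz bartop 1155 [581.3 120.   14.7  57.1  86.4] z 0.1131
w2.npz necktop 1290 [591.8 259.   38.9  38.7  87.6] z 0.1233
w2.npz spin 292 [591.7 259.1  14.7  14.9  42.7] z 0.1327
w2.npz pod 4234 [581.2 120.2  99.9  99.6  85.4] z 0.0693
w2.npz bobflange 4603 [591.6 259.1  82.7  82.9  24.4] z 0.0934
(array([ 0.52, -0.02, 13.49]), array([-0.001, -0.001,  0.017]))
```

View pics/w2.png

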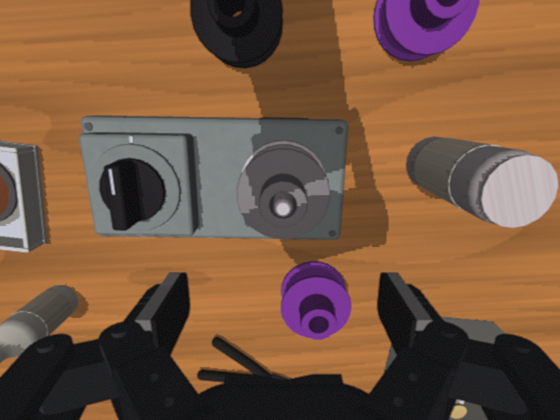

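Bar at 86.0–86.4° vs winder axis 85.4–85.8°: the knob is at its off stop. The wrist view shows the bobbin neck at (283,200). The cameras differ by a few mm in y, so I'll check the wrist calibration against the fingers in the same picture.

Run:
```python
from w import *
s=robot.state();T=Ro.from_quat(s['tcp_rot']).as_matrix()
z=load('w2.npz');P=cloud(z);L=(P-s['tcp_pos'])@T*1000
print('K',z['K'][0,2],'cam in tool',(-z['R'].T@z['t']-s['tcp_pos'])@T*1000)
ok=(z['d']>0)&(abs(L[...,2])<70)&(abs(L[...,0])<60)&(abs(L[...,1])<75)&(P[...,2]>.17)
for sl in((-60,-40),(-40,-25),(-25,-5)):
    q=L[ok&(L[...,2]>sl[0])&(L[...,2]<sl[1])]
    if len(q): 
        a=q[q[:,1]<0];b=q[q[:,1]>0];print(sl,len(a),len(b),a[:,1].min(),a[:,1].max(),b[:,1].min(),b[:,1].max(),'x',q[:,0].min(),q[:,0].max())
g=P[...,2];n=(g>.121)&(g<.1265)&(np.hypot(P[...,0]-.592,P[...,1]-.257)<.03);print('neck tool',L[n].mean(0))
```

```text
K 283.164194804424 cam in tool [  77.82177747    3.09330915 -141.95974243]
(-60, -40) 2103 2093 -69.88225727701433 -37.30130920540201 43.89719068943454 74.88419868432301 x -9.775747631885249 15.402535221936729
(-40, -25) 1306 1308 -53.3687804574115 -38.849298469293714 45.25988728837988 59.830372727297394 x -10.77944945396028 12.938858458877451
(-25, -5) 653 650 -53.270719943880934 -38.94247061116153 45.44562309592217 59.05686664627589 x -10.454443489013256 12.890548806724553
neck tool [  7.2401304    3.13745297 108.82392605]
```

The fingers show the same +3 mm offset in that picture, so it is a camera bias. Relative to the fingers the neck is centred, 6 mm along tool x. I'll descend and grip.

{"op": "arm_command", "data": {
  "steps": [
    [0.55,0,2,0,0,0.017,0],
    [0.55,0,5.5,0,0,0.017,0],
    [0.55,0,9,0,0,0.017,0],
    [0.55,0,12,0,0,0.017,0],
    [0.55,0,13.4,0,0,0.017,0]
  ],
  "newtons": 50
}}

```text
time_s: 6.83
tcp_pos: [0.5898, 0.2551, 0.0936]
tcp_rot: [0.039, 0.999, -0.001, -0.003]
ft_force: [0.2, -0.4, -1.4]
width: 0.996
grasp_force: 0.0
```

{"op": "arm_command", "data": {
  "steps": [
    [0,0,0,0,0,0,0],
    [0,0,0,0,0,0,0.2],
    [0,0,0,0,0,0,0.4],
    [0,0,0,0,0,0,0.6],
    [0,0,0,0,0,0,1]
  ]
}}

```text
time_s: 7.25
tcp_pos: [0.594, 0.2571, 0.101]
tcp_rot: [0.038, 0.999, 0.0, 0.002]
ft_force: [-1.5, -1.1, 27.1]
width: 0.452
grasp_force: 45.9
```

{"op": "arm_command", "data": {
  "steps": [
    [0,0,0,0,0,0,1],
    [0,0,0,0,0,0,1],
    [0,0,0,0,0,0,1],
    [0,0,0,0,0,0,1],
    [0,0,0,0,0,0,1]
  ]
}}

```text
time_s: 7.67
tcp_pos: [0.594, 0.2571, 0.1011]
tcp_rot: [0.038, 0.999, 0.0, 0.002]
ft_force: [-0.5, -2.2, 5.2]
width: 0.451
grasp_force: 49.8
```

Gripped (opening 38 mm). Lifting straight up, gently at first.

{"op": "arm_command", "data": {
  "steps": [
    [0,0,-0.3,0,0,0,1],
    [0,0,-0.8,0,0,0,1],
    [0,0,-1.4,0,0,0,1],
    [0,0,-2,0,0,0,1],
    [0,0,-2,0,0,0,1]
  ]
}}

```text
time_s: 8.08
tcp_pos: [0.5932, 0.2574, 0.1199]
tcp_rot: [0.038, 0.999, 0.0, 0.001]
ft_force: [0.6, -0.7, -4.8]
width: 0.45
grasp_force: 50.8
```

Run:
```python
from w import *
s=robot.state();print({k:np.round(s[k],4) for k in('time_s','tcp_pos','tcp_rot','torque','ft_force','grasp_force','width')})
```

```text
{'time_s': np.float64(8.0833), 'tcp_pos': array([0.5932, 0.2574, 0.1199]), 'tcp_rot': array([3.780e-02, 9.993e-01, 4.000e-04, 1.200e-03]), 'torque': array([-0.0211, -0.0728,  0.046 ]), 'ft_force': array([ 0.6246, -0.6888, -4.8134]), 'grasp_force': np.float64(50.7966), 'width': np.float64(0.4505)}
```

{"op": "arm_command", "data": {
  "steps": [
    [0,0,-1.5,0,0,0,1],
    [0,0,-3.5,0,0,0,1],
    [0,0,-5.5,0,0,0,1],
    [0,0,-7.5,0,0,0,1],
    [0,0,-9,0,0,0,1]
  ]
}}

```text
time_s: 8.5
tcp_pos: [0.5928, 0.2573, 0.2101]
tcp_rot: [0.038, 0.999, 0.0, 0.001]
ft_force: [0.1, -0.6, -4.7]
width: 0.447
grasp_force: 51.8
```

{"op": "arm_command", "data": {
  "steps": [
    [0,0,-1,0,0,0,1],
    [0,0,-2,0,0,0,1],
    [0,0,-2,0,0,0,1]
  ]
}}

```text
time_s: 8.75
tcp_pos: [0.5933, 0.2574, 0.2304]
tcp_rot: [0.038, 0.999, 0.0, 0.002]
ft_force: [0.2, 0.4, -5.1]
width: 0.453
grasp_force: 51.7
```

Run:
```python
from w import *
s=snap('w3');print({k:np.round(s[k],4) for k in('time_s','tcp_pos','tcp_rot','torque','ft_force','grasp_force','width')})
T=Ro.from_quat(s['tcp_rot']).as_matrix()
z=load('w3.npz');P=cloud(z);L=(P-s['tcp_pos'])@T*1000;ok=z['d']>0
for n,lo,hi in(('neck',-35,-12),('flange',2,12)):
    q=L[ok&(L[...,2]>lo)&(L[...,2]<hi)&(abs(L[...,0])<60)&(abs(L[...,1])<60)];
    print(n,len(q),q.min(0),q.max(0),np.median(q,0))
print(delta(s,.5935,-.324,.24,88))
```

```text
{'time_s': np.float64(8.75), 'tcp_pos': array([0.5933, 0.2574, 0.2304]), 'tcp_rot': array([3.790e-02, 9.993e-01, 5.000e-04, 1.600e-03]), 'torque': array([-0.0043, -0.0465, -0.0395]), 'ft_force': array([ 0.151 ,  0.4305, -5.141 ]), 'grasp_force': np.float64(51.7242), 'width': np.float64(0.4526)}
neck 7588 [-17.33751093 -30.49068943 -34.98845073] [ 22.41180681  35.33910622 -12.00969756] [  7.76322139   2.22287448 -22.02997891]
flange 9208 [-36.54970171 -39.27310365   2.001694  ] [44.00857142 43.75526459 11.95556148] [22.72448381  2.24748517  7.70325609]
(array([ -4.42, -57.97,  -1.  ]), array([ 0.001,  0.003, -0.041]))
```

View pics/w3.png

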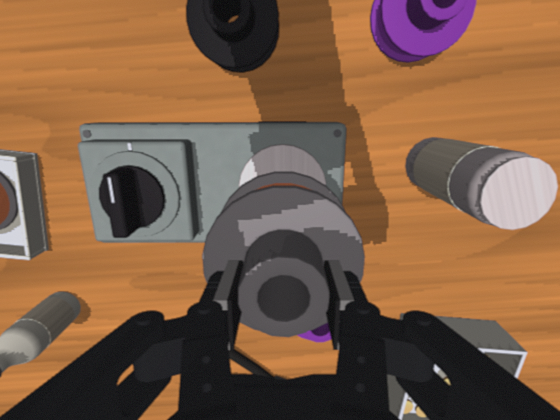

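The bobbin hangs upright in the grip, off the spindle (bobbin top at (283,295)). Carrying it to the empty bin.

{"op": "arm_command", "data": {
  "steps": [
    [-0.2,-2,0,0,0,0,1],
    [-0.4,-5,0,0,0,0,1],
    [-0.7,-8,0,0,0,0,1],
    [-1.0,-11.2,0,0,0,0,1],
    [-1.2,-14.4,0,0,0,0,1]
  ]
}}

```text
time_s: 9.22
tcp_pos: [0.5925, 0.1114, 0.2265]
tcp_rot: [0.038, 0.999, -0.0, -0.001]
ft_force: [-0.0, -0.3, -5.0]
width: 0.446
grasp_force: 51.9
```

{"op": "arm_command", "data": {
  "steps": [
    [-0.2,-3,0,0,0,0,1],
    [-0.5,-6,0,0,0,0,1],
    [-0.7,-9,0,0,0,0,1],
    [-1.0,-12,0,0,0,0,1],
    [-1.2,-15,0,0,0,0,1]
  ]
}}

```text
time_s: 9.63
tcp_pos: [0.5932, -0.0391, 0.2266]
tcp_rot: [0.038, 0.999, 0.0, -0.001]
ft_force: [-0.5, 0.5, -3.9]
width: 0.451
grasp_force: 51.9
```

{"op": "arm_command", "data": {
  "steps": [
    [-0.2,-3,0,0,0,0,1],
    [-0.5,-6,0,0,0,0,1],
    [-0.7,-9,0,0,0,0,1],
    [-1.0,-12,0,0,0,0,1],
    [-1.2,-15,0,0,0,0,1]
  ]
}}

```text
time_s: 10.05
tcp_pos: [0.5938, -0.1894, 0.2264]
tcp_rot: [0.038, 0.999, 0.001, -0.001]
ft_force: [1.6, 0.6, -4.7]
width: 0.453
grasp_force: 51.9
```

{"op": "arm_command", "data": {
  "steps": [
    [-0.2,-3,0,0,0,0,1],
    [-0.5,-6,0,0,0,0,1],
    [-0.7,-9,0,0,0,0,1],
    [-1.0,-11.5,0,0,0,0,1],
    [-1.2,-13.4,0,0,0,0,1]
  ]
}}

```text
time_s: 10.47
tcp_pos: [0.5955, -0.3248, 0.2261]
tcp_rot: [0.039, 0.999, 0.001, -0.001]
ft_force: [-0.4, -0.5, -4.4]
width: 0.45
grasp_force: 51.9
```

{"op": "arm_command", "data": {
  "steps": [
    [0,0,0,0,0,0,1],
    [0,0,0,0,0,0,1],
    [0,0,0,0,0,0,1],
    [0,0,0,0,0,0,1]
  ]
}}

```text
time_s: 10.8
tcp_pos: [0.5964, -0.3216, 0.2273]
tcp_rot: [0.037, 0.999, 0.001, -0.001]
ft_force: [-0.3, 0.6, -5.1]
width: 0.45
grasp_force: 52.0
```

Run:
```python
from w import *
s=snap('w4');print({k:np.round(s[k],4) for k in('time_s','tcp_pos','tcp_rot','torque','ft_force','grasp_force','width')})
T=Ro.from_quat(s['tcp_rot']).as_matrix()
z=load('w4.npz');P=cloud(z);L=(P-s['tcp_pos'])@T*1000;ok=z['d']>0
for n,lo,hi in(('flange',2,12),):
    q=L[ok&(L[...,2]>lo)&(L[...,2]<hi)&(abs(L[...,0])<60)&(abs(L[...,1])<60)];
    print(n,len(q),q.min(0),q.max(0))
    w=P[ok&(L[...,2]>lo)&(L[...,2]<hi)&(abs(L[...,0])<60)&(abs(L[...,1])<60)];A=np.c_[w[:,:2]-w[:,:2].mean(0),np.ones(len(w))];print('flange plane slope',np.linalg.lstsq(A,w[:,2],rcond=None)[0])
q=L[ok&(P[...,2]>.026)&(P[...,2]<.036)&(np.hypot(P[...,0]-.596,P[...,1]+.322)<.1)]
print(len(q),q.min(0),q.max(0),cv2.minAreaRect(q[:,:2].astype(np.float32)))
```

```text
{'time_s': np.float64(10.8), 'tcp_pos': array([ 0.5964, -0.3216,  0.2273]), 'tcp_rot': array([ 3.740e-02,  9.993e-01,  6.000e-04, -7.000e-04]), 'torque': array([ 0.0674, -0.0016,  0.0238]), 'ft_force': array([-0.3143,  0.6174, -5.098 ]), 'grasp_force': np.float64(52.012), 'width': np.float64(0.45)}
flange 9245 [-37.04801609 -39.24573906   2.01817458] [44.02754644 43.83454326 11.98592997]
flange plane slope [ 0.00631779 -0.00170894  0.21973125]
1282 [-11.11423481 -62.0257408  193.89306055] [ 65.50221186  61.28156593 201.39976746] ((23.899688720703125, -0.03462982177734375), (120.073486328125, 76.08026885986328), 86.29008483886719)
```

View pics/w4.png

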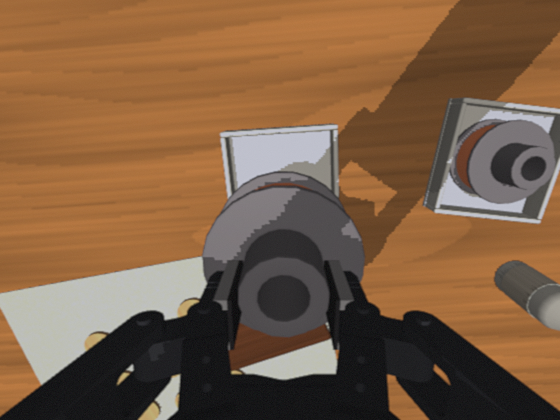

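The wrist view shows the bobbin over the empty bin (rim (222,135)–(338,128)), aligned to within 2 mm (slack 13 mm), tilt under 0.4°. Lowering.

{"op": "arm_command", "data": {
  "steps": [
    [-0.2,-0.1,2,0,0,0,1],
    [-0.2,-0.1,5,0,0,0,1],
    [-0.2,-0.1,8,0,0,0,1],
    [-0.2,-0.1,10.5,0,0,0,1],
    [-0.2,-0.1,12.5,0,0,0,1]
  ]
}}

```text
time_s: 11.27
tcp_pos: [0.5976, -0.3222, 0.1006]
tcp_rot: [0.037, 0.999, 0.001, -0.001]
ft_force: [-0.2, 0.2, -4.8]
width: 0.449
grasp_force: 52.0
```

{"op": "arm_command", "data": {
  "steps": [
    [0,0,1,0,0,0,1],
    [0,0,2,0,0,0,1],
    [0,0,3,0,0,0,1],
    [0,0,3,0,0,0,1],
    [0,0,3,0,0,0,1]
  ]
}}

```text
time_s: 11.68
tcp_pos: [0.5987, -0.324, 0.0737]
tcp_rot: [0.038, 0.999, -0.0, 0.0]
ft_force: [0.4, 0.0, -3.8]
width: 0.451
grasp_force: 52.0
```

{"op": "arm_command", "data": {
  "steps": [
    [0,0,0.2,0,0,0,1],
    [0,0,0.4,0,0,0,1],
    [0,0,0.6,0,0,0,1],
    [0,0,0.8,0,0,0,1],
    [0,0,0.8,0,0,0,1]
  ]
}}

```text
time_s: 12.1
tcp_pos: [0.5982, -0.3238, 0.0649]
tcp_rot: [0.038, 0.999, 0.0, -0.0]
ft_force: [-0.5, -0.2, -5.8]
width: 0.45
grasp_force: 52.0
```

Expected contact is at about z = 0.056.

{"op": "arm_command", "data": {
  "steps": [
    [0,0,0.2,0,0,0,1],
    [0,0,0.4,0,0,0,1],
    [0,0,0.5,0,0,0,1],
    [0,0,0.6,0,0,0,1],
    [0,0,0.6,0,0,0,1]
  ]
}}

```text
time_s: 12.52
tcp_pos: [0.5983, -0.3239, 0.0589]
tcp_rot: [0.038, 0.999, 0.0, -0.0]
ft_force: [0.6, -0.6, -4.5]
width: 0.456
grasp_force: 52.0
```

{"op": "arm_command", "data": {
  "steps": [
    [0,0,0.08,0,0,0,1],
    [0,0,0.15,0,0,0,1],
    [0,0,0.2,0,0,0,1],
    [0,0,0.2,0,0,0,1]
  ]
}}

```text
time_s: 12.85
tcp_pos: [0.5984, -0.3239, 0.0572]
tcp_rot: [0.038, 0.999, 0.0, -0.0]
ft_force: [-0.3, 0.4, -5.2]
width: 0.451
grasp_force: 52.0
```

{"op": "arm_command", "data": {
  "steps": [
    [0,0,0.05,0,0,0,1],
    [0,0,0.1,0,0,0,1],
    [0,0,0.15,0,0,0,1],
    [0,0,0.15,0,0,0,1]
  ]
}}

```text
time_s: 13.18
tcp_pos: [0.5985, -0.3241, 0.0563]
tcp_rot: [0.038, 0.999, -0.0, -0.0]
ft_force: [-2.1, 0.4, -1.4]
width: 0.45
grasp_force: 52.3
```

{"op": "arm_command", "data": {
  "steps": [
    [0,0,0.05,0,0,0,1],
    [0,0,0.05,0,0,0,1],
    [0,0,0.05,0,0,0,1]
  ]
}}

```text
time_s: 13.43
tcp_pos: [0.5985, -0.3242, 0.0562]
tcp_rot: [0.038, 0.999, -0.0, -0.0]
ft_force: [-5.7, 1.2, 5.5]
width: 0.451
grasp_force: 52.8
```

Seated. I'll open slowly and then rise.

{"op": "arm_command", "data": {
  "steps": [
    [0,0,0,0,0,0,0.5],
    [0,0,0,0,0,0,0.4],
    [0,0,0,0,0,0,0.2],
    [0,0,0,0,0,0,0],
    [0,0,0,0,0,0,0]
  ]
}}

```text
time_s: 13.85
tcp_pos: [0.5987, -0.3241, 0.0554]
tcp_rot: [0.038, 0.999, -0.0, 0.0]
ft_force: [0.1, 0.5, 0.1]
width: 0.985
grasp_force: 0.0
```

{"op": "arm_command", "data": {
  "steps": [
    [0,0,0,0,0,0,0],
    [0,0,0,0,0,0,0],
    [0,0,0,0,0,0,0]
  ]
}}

```text
time_s: 14.1
tcp_pos: [0.5985, -0.324, 0.0553]
tcp_rot: [0.038, 0.999, -0.0, 0.0]
ft_force: [-0.1, -0.5, -0.5]
width: 1.0
grasp_force: 0.0
```

{"op": "arm_command", "data": {
  "steps": [
    [0,0,-2,0,0,0,0],
    [0,0,-5,0,0,0,0],
    [0,0,-8.5,0,0,0,0],
    [0,0,-12,0,0,0,0],
    [0,0,-15.5,0,0,0,0]
  ]
}}

```text
time_s: 14.52
tcp_pos: [0.5982, -0.3238, 0.2117]
tcp_rot: [0.038, 0.999, 0.0, -0.0]
ft_force: [0.8, -0.1, 0.3]
width: 1.002
grasp_force: 0.0
```

{"op": "arm_command", "data": {
  "steps": [
    [3.5,0,0,0,0,0,0],
    [7,0,0,0,0,0,0],
    [10,0,0,0,0,0,0],
    [13,0,0,0,0,0,0],
    [13,0,0,0,0,0,0]
  ]
}}

```text
time_s: 14.93
tcp_pos: [0.4649, -0.313, 0.2093]
tcp_rot: [0.039, 0.999, 0.001, -0.002]
ft_force: [0.2, -0.2, -0.2]
width: 0.999
grasp_force: 0.0
```

Run:
```python
from w import *
s=robot.state();print({k:np.round(s[k],3) for k in('time_s','tcp_pos','ft_force','width')})
p,d=robot.snapshot('top');m=robot.camera_model('top');np.savez("top2.npz",p=p,d=d,K=m["camera_matrix"],R=m["R"],t=m["t"])
z=load('top2.npz');P=cloud(z);ok=z['d']>0
def r(n,lo,hi,c,rad):
    q=P[ok&(P[...,2]>lo)&(P[...,2]<hi)&(np.hypot(P[...,0]-c[0],P[...,1]-c[1])<rad)]
    if len(q)>8:
        (a,b),wh,an=cv2.minAreaRect((q[:,:2]*1000).astype(np.float32));print(n,len(q),np.round([a,b,*wh,an],1),'z',np.round(np.median(q[:,2]),4))
r('bar',.109,.118,(.5815,.118),.05);r('spin',.125,.137,(.592,.256),.03)
r('neck',.074,.084,(.595,-.325),.05);r('fl',.044,.054,(.595,-.325),.06);r('bin',.027,.036,(.595,-.325),.1)
r('fin',.07,.09,(.584,-.095),.05);r('glue',.05,.2,(.7333,-.0429),.05);r('spray',.1,.2,(.583,.421),.06);r('driver',.01,.05,(.312,-.2176),.12)
cv2.imwrite('pics/top2.png',cv2.resize(p[90:340,90:490,::-1],None,fx=2,fy=2))
```

```text
{'time_s': np.float64(14.933), 'tcp_pos': array([ 0.465, -0.313,  0.209]), 'ft_force': array([ 0.194, -0.153, -0.213]), 'width': np.float64(0.999)}
bar 143 [581.7 115.4  14.   54.4  85.9] z 0.1136
spin 39 [591.3 254.3  14.2  13.4   6.7] z 0.1325
neck 165 [ 596.8 -324.3   38.6   39.    87.4] z 0.0789
fl 643 [ 596.8 -325.8   81.3   82.3   85.7] z 0.049
bin 422 [ 594.8 -323.6  122.7  119.6   88.5] z 0.0316
fin 158 [584.3 -95.7  37.4  38.2  41.4] z 0.0789
glue 323 [733.2 -42.9  42.7  37.4  74.3] z 0.0896
spray 673 [583.1 421.5  54.5  55.1   3.5] z 0.1486
driver 498 [ 311.3 -218.9   26.2  189.9   76.9] z 0.0221
```

View pics/top2.png

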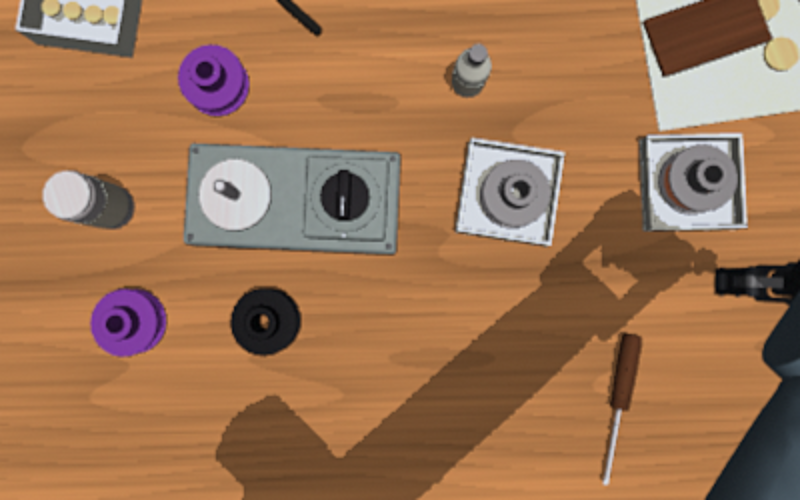

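The bobbin stands flat in the right-hand bin (flange z 49 mm, neck at crop (710,175)). The knob line points at the tick at (344,235), and everything else is where it was.

```bash
python3 -c "
from station import robot
print(robot.close_job())"
```

```text
the job is handed in; nothing more can be done
None
```

The knob is at its off stop, the wound bobbin stands upright and flat in the empty bin, nothing else was disturbed, and the job was handed in at about 15 s; no verdict was returned.

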